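# Pin the stop screw and lock its jam nut

### The job

Take the thick headed pin from the wooden rack and push it fully home in the hole of the red stop's ear, so that it holds the stop screw's arm. Then swing the jam nut's lever clockwise (seen from above), bringing the arm against the pin, until the nut jams, and lock it firmly but gently with about 11 N at the lever's upright handle (8 to 14 N). Leave the pin in the hole, the arm resting at the pin and the lever where it locked, and do not shift the other things on the bench.

Things in the scene. Friction and masses are not known exactly. Their poses are not given: they have to be found in the camera images.
- stop_base: red steel base plate of the adjustable stop, 160 x 200 x 10 mm, bolted down. Origin: underside, on the vertical screw axis; z up. Its +y side carries a dark steel ear block (50 x 54 mm, top 40 mm above the bench) with the pin hole
- pin_hole (a point): centre of the mouth of the blind pin hole, in the ear's top, 40 mm above the bench, at (12, 64) mm in the base's x and y; hole 16 mm wide with a 2 mm chamfer, 30 mm deep
- stop_pin: steel stop pin, 80 mm tall: shaft 14 mm thick, 52 mm long with tapered foot, then a dark round head 22 mm thick and 28 mm tall to grip. Origin: centre of its foot; z up towards the head. Stands in a rack hole, foot 10 mm above the bench (30 mm deep); fully home in the stop its foot is again 10 mm above the bench, its head 62 to 90 mm
- pin_rack: fixed wooden block, 130 x 60 x 40 mm, long along its x; holds the stop pin at x = -30 mm and the punch at x = +32 mm. Origin: centre of its underside
- stop_screw: vertical steel adjusting screw on the base's axis (top 96 mm above the bench) with a hexagon and one radial arm, 10 mm square, 90 mm long from the axis, 48 to 58 mm above the bench. Its y axis runs along the arm; origin on the axis at bench level. It turns easily (0.06 N m). The arm starts 0.15 to 0.45 rad counter-clockwise (from above) of the pin; against the pin, it is parallel to the base's y
- screw_arm_tip (a point): end of the screw's arm, 90 mm from the axis
- jam_nut: dark jam nut around the screw, below the arm, with a flat radial lever (34 to 42 mm above the bench) on the side away from the ear. Origin on the axis at bench level. The nut grips the thread (0.2 N m): turned clockwise it carries the screw along until the pin stops the arm, then turns on alone, 0.5 to 0.9 rad, to an unseen seat
- lever_handle (a point): centre of the top of the upright round handle at the lever's end: 16 mm thick, 32 to 85 mm above the bench, 100 mm from the screw axis. Past the nut's seat the torque grows by about 7 N m per rad (spring washer); let go, it springs back to the seat and stays. Tight is 0.8 to 1.4 N m (8 to 14 N here), 1.1 is right; above 1.7 overloads the pin
- punch: plain thin steel punch, 9 mm thick, 95 mm long, no head, standing in the rack's other hole; leave it alone
- spanner: steel spanner 180 mm long lying on the bench; leave alone
- oil_bottle: black oil bottle, 64 mm wide, 160 mm tall; leave alone
- tin: grey tin, 72 mm wide, 85 mm tall; leave alone
- bolt_jar: glass jar, 66 mm wide, 80 mm tall; leave alone
- carton: small cardboard box 60 x 90 x 60 mm; leave alone
- screwdriver: screwdriver 200 mm long lying on the bench; leave alone
Things that resemble listed ones, but are neither listed nor needed, are in the scene too. There is more than one size of the stop_pin; the job needs the smallest.

How it is judged (in metres and radians):
On the way, in this order (a step that is already met when the one before it is completed fails the run):
1. the stop pin stands fully home in the ear's hole (horizontal distance between stop_pin and pin_hole below 0.005 m and z of stop_pin in the frame of pin_hole below -0.025 m and angle between stop_pin's own z axis and vertical below 0.15 rad), for 0.2 s.
2. the nut is jammed: the fingers press on the nut's lever or handle and the arm bears on the pin with more than 10 N (about 7 N at the handle) (all of step 1 and angle between the y axis of stop_screw and the y axis of stop_base, either way round below 0.15 rad and contact force between stop_pin and stop_screw above 10 N and contact force between the fingers and jam_nut above 4 N), for 0.2 s.
At the end, for the whole second after the job is handed in: The pin is within 5 mm of the hole's axis, at least 25 mm deep (of 30) and upright within 0.15 rad; the screw's arm is within 0.15 rad of the base's y; the lever stands where it locked, its handle more than 25 mm to the screw's -x side (seen with the arm pointing along +y), and at rest (all of step 1 and angle between the y axis of stop_screw and the y axis of stop_base, either way round below 0.15 rad and x of lever_handle in the frame of stop_screw below -0.025 m and angular speed of jam_nut below 0.2 rad/s); the robot touches nothing.
It fails at once if the pin is overloaded: the arm presses on it with more than 28 N (about 18 N at the handle) (contact force between stop_pin and stop_screw above 28 N).
It fails at once if a bystander is shifted more than 30 mm (distance of any of punch, spanner, oil_bottle, tin, bolt_jar, carton, screwdriver from where it was at the start of the episode above 0.03 m).
It also fails if it takes over 72 s, if anything falls off the work surface, if the arm or the gripper's body presses on something with over 40 N, if the wrist force passes 120 N, or if a joint passes its speed limit or range.

### The arm

A 6-joint arm with a two-finger parallel gripper is mounted at the origin on the work surface. World frame = base frame: x ahead of the robot, y to its left, z up, the work surface at z = 0. Lengths are in m, angles in degrees, forces in N, time in s.
With the tool pointing down it reaches from about 0.425 to 1.125 m from the base axis. Payload 14.9 kg.
Tool frame: the origin (TCP) lies at the very end of the fingers, on their centre line; the grasp point (between the pads) lies 19 mm behind it (grip_point_offset is the distance from the TCP to the grasp point, in m); z points along the fingers, y is the line along which they close (so a half turn about z gives the same grasp; the last joint's range is limited). The gripper opens to 91 mm and grips with 3 to 60 N. Pads are 32 mm wide; open, the fingers measure 118 mm over their backs; the gripper's body (76 mm by 178 mm) begins 60 mm behind the grasp point.
Start: joints at [-78.627, 21.709, 99.362, -0, 58.929, -1.908], TCP at [0.161, -0.681, 0.214] pointing down, gripper open.
Joint ranges: [-158.91, 158.91], [-42.39, 125.64], [0.06, 152.35], [-60.88, 240.88], [17.5, 164.5], [-176.32, 176.32]. Speed limits (degrees/s): [108.29, 108.29, 136.94, 180, 180, 180].

### API

Orientations are given as [roll, pitch, yaw] about the fixed x, y, z axes, in that order (R = Rz(yaw) Ry(pitch) Rx(roll)).
In Python, from rig import * gives the robot as it stands.
- The arm moves only by the tool move_arm, never from a script. Its argument "motion" is a list that holds one entry, the list of rows, each a list of 4 numbers: the shift along the tool's x, y, z normalised to -1 to 1, where 1 is 0.3 m, then the turn about the tool's z normalised to -1 to 1, where 1 is 120 degrees. A call has 1 to 10 rows; each row is the pose to reach, as a shift and turn from the pose commanded when the call began, along the tool's axes at that moment; what a row does not reach only later rows make up. A row lasts 1/12 s, in which the tool goes at most 41.7 mm and 7.16 degrees, less where a joint would pass 70% of its speed; a pose out of reach is approached as far as the arm can. A call with a number of a shift or a turn outside -1 to 1 is refused whole. A call with a gripper value outside its range is refused whole. "fingers" is the gripper's target within -1 to 1 (fully open at 1, half-way at 0, shut at -1), set as the call begins (left out, the last holds). The fingers move at their own pace and stop on an object; "force" is the grip in N (left out, the last holds). Time passes only in rows, so rows that repeat a pose let the fingers close. It gives the time, the measured TCP pose, the force, the opening and the grip force at its end, in the units of the state.
- read_state(): the state, without advancing time (a new reading comes with each control period).
- read_camera(name): name is "scene" or "top" or "wrist"; returns a dict with "pixels" (480x640x3 uint8, red, green, blue), "depth" (480x640 float32, m along the optical axis (not along the pixel's ray), 0 where there is no reading), "vertical_fov" (degrees; the focal length in pixels is half the picture's height over the tangent of half this angle, whatever the lens; pixels are square), "cx", "cy" (the principal point, pixels), "dist" ([k1, k2, p1, p2, k3] as OpenCV has them; the pictures are not rectified), "origin" and "orientation" of the camera in the world. Camera axes: x right, y down, z forward; pixel columns grow to the right and rows downward; lengths in m; the calibration is good to about 2 mm. A picture is of the moment at which its call begins.
- job_done(): hands the job in; it is judged then, once.
The state is a dict: "clock": time; "q": joint angles; "dq": joint speeds; "tau": joint torques, N m; "position": TCP position; "ee_rot": TCP orientation; "force": force on the tool from outside, world axes, zero at the start; "torque": the same for the moment, N m; "width": finger opening in m; "finger_force": force on a finger pad.
Only numpy, scipy, OpenCV 4.12 (cv2) and the standard library are available. Lean on these libraries where they do the work, as an engineer would, in place of code of your own. Each camera call takes 0.05 s, during which the arm holds its last target. There are 200 camera calls.

## Working session

There is one attempt and no reset: what is moved stays moved. The work goes in short steps, Python scripts to look and compute and a tool call to move; the robot and the scene stay as the last step left them, time stands still between calls to the robot, and variables do not carry over. Pictures are saved under pics/ and viewed, at most 10 in all, crops included, and the job is handed in when it is done.

Besides the shell and the picture viewer there is one more tool, called after "Call:" by a JSON object that holds its "method" and its "body", one argument or row to a line. move_arm: Moves the arm, as the interface text tells. Scaled input: -1 to 1 covers 0.3 m each way for a shift and 120 degrees each way for a turn. Its arguments: {"type":"object","properties":{"motion":{"type":"array"},"fingers":{"type":"number"},"force":{"type":"number"}},"required":["motion"]}

```bash
mkdir -p pics; ls
cat > h.py <<'E'
from rig import *
import numpy as np, cv2
from scipy.spatial.transform import Rotation as Ro
def cam(n):
    c=read_camera(n); f=240/np.tan(np.radians(c["vertical_fov"]/2))
    c["K"]=np.array([[f,0,c["cx"]],[0,f,c["cy"]],[0,0,1]]); c["D"]=np.array(c["dist"],float)
    o=np.array(c["orientation"],float)
    c["R"]=o if o.shape==(3,3) else Ro.from_euler("xyz",o,degrees=True).as_matrix()
    c["o"]=np.array(c["origin"]); return c
def rays(c,uv):
    p=cv2.undistortPoints(np.array(uv,float).reshape(-1,1,2),c["K"],c["D"])[:,0]
    return np.c_[p,np.ones(len(p))]@c["R"].T
def onz(c,uv,z):
    d=rays(c,uv); return c["o"]+d*((z-c["o"][2])/d[:,2])[:,None]
def pts(c):
    v,u=np.mgrid[0:480,0:640]; d=rays(c,np.c_[u.ravel(),v.ravel()])
    return (c["o"]+d*c["depth"].reshape(-1,1)).reshape(480,640,3)
def save(n,im): cv2.imwrite("pics/"+n,im[:,:,::-1])
E
python3 - <<'E'
from h import *
import pickle
s=read_state();print({k:np.round(v,3) for k,v in s.items()})
a=cam("top");b=cam("scene")
for c in(a,b):print(c["o"],c["orientation"],c["vertical_fov"],c["D"])
pickle.dump((a,b),open("c0.pkl","wb"))
save("top0.png",a["pixels"]);save("scene0.png",b["pixels"])
E
```

```text
pics
{'clock': np.float64(0.0), 'q': array([-78.626,  21.738,  99.394,  -0.   ,  58.928,  -1.908]), 'dq': array([-0.066,  0.033,  0.02 , -0.01 ,  0.038,  0.05 ]), 'tau': array([ 2.0000e-03, -7.6372e+01, -4.3437e+01,  6.5000e-02,  4.3000e-02,
       -0.0000e+00]), 'position': array([ 0.161, -0.681,  0.213]), 'ee_rot': array([-1.7994e+02, -2.0000e-03,  1.3282e+01]), 'force': array([-0.813, -0.214,  0.125]), 'torque': array([ 0.069, -0.006, -0.019]), 'finger_force': np.float64(0.0), 'width': np.float64(0.091)}
[ 0.48343912 -0.00489333  1.11869078] [-174.38775963    0.62045629  -88.57415581] 53.05867595595661 [0.01383676 0.         0.         0.         0.        ]
[1.51081125 0.48744699 0.85632671] [-126.85350168   -1.33300853  118.93589479] 43.14017931157142 [-0.00276932  0.          0.          0.          0.        ]
```

View pics/top0.png

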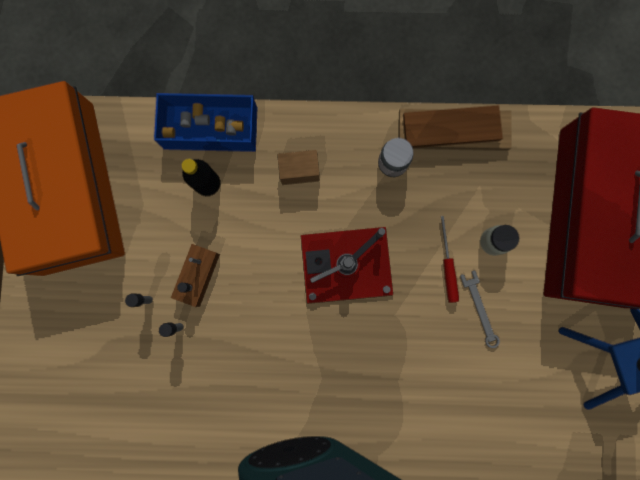

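View pics/scene0.png

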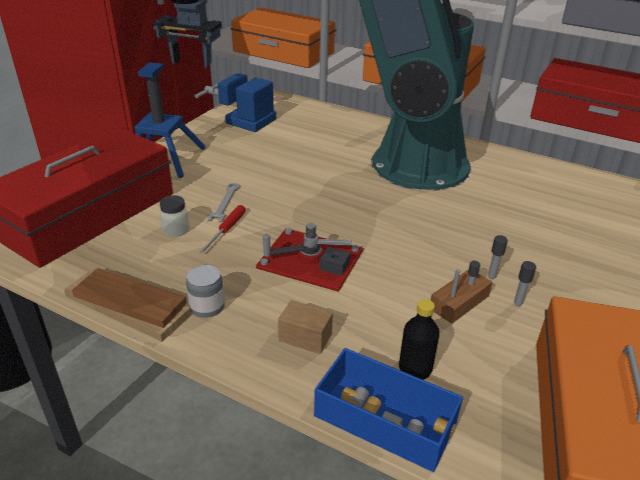

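Top view: the rack at (195,275) holds a headed pin at (185,287) and a thin punch at (195,262). Two larger headed pins stand loose on the bench at (137,300) and (170,329). The red base is at (347,265), with its ear hole at (318,261), arm to the lower left and lever handle at (382,231). Candidates for the pin are (185,287), (137,300), (170,329) and the punch at (195,262). I choose (185,287): it is in the rack, has a head and is the smallest.

Run:
```python
from h import *
import pickle
a,b=pickle.load(open("c0.pkl","rb"))
P=pts(a); im=a["pixels"].astype(int); r,g,bl=im[...,0],im[...,1],im[...,2]
m=((r>90)&(g<50)&(bl<50)).astype(np.uint8); m[:,:280]=0;m[:,410:]=0;m[:200]=0
cs,_=cv2.findContours(m,cv2.RETR_EXTERNAL,cv2.CHAIN_APPROX_NONE)
c=np.vstack([k for k in cs if cv2.contourArea(k)>30])[:,0]
h=cv2.convexHull(c)[:,0]
w=onz(a,h,0.01)[:,:2]*1000
print("base rect (mm)",cv2.minAreaRect(w.astype(np.float32)))
# pins via depth: heights
def blob(x0,x1,y0,y1,zlo,zhi):
    q=P[y0:y1,x0:x1]; k=(q[...,2]>zlo)&(q[...,2]<zhi); return q[k].mean(0).round(4),k.sum(),q[k][:,2].max().round(3)
print("rack pin",blob(170,205,270,300,0.062,0.12))
print("punch",blob(180,215,245,272,0.062,0.12))
print("loose1",blob(120,160,285,315,0.05,0.2)); print("loose2",blob(155,190,315,345,0.05,0.2))
print("handle",blob(370,395,220,245,0.06,0.1)); print("screw",blob(335,362,252,275,0.07,0.12))
q=P[240:310,165:225];k=(q[...,2]>.03)&(q[...,2]<.046)
print("rack",cv2.minAreaRect((q[k][:,:2]*1000).astype(np.float32)))
print("ear/hole px",onz(a,[[318,261]],0.04),"arm px",onz(a,[[313,279]],0.058))
crop=cv2.resize(a["pixels"][235:345,110:225],None,fx=4,fy=4,interpolation=cv2.INTER_CUBIC)
crop2=cv2.resize(a["pixels"][220:310,295:400],None,fx=4,fy=4,interpolation=cv2.INTER_CUBIC)
z=np.zeros((440,880,3),np.uint8); z[:440,:460]=crop; z[:360,460:880]=crop2
save("crop1.png",z[:,:][:, :] if 0 else cv2.resize(z,(800,400)))
```

```text
base rect (mm) ((587.6768188476562, 3.3931503295898438), (77.84114837646484, 99.4269790649414), 6.916303634643555)
rack pin (array([0.4915, 0.301 , 0.0855]), np.int64(108), np.float64(0.094))
punch (array([0.5503, 0.2818, 0.0909]), np.int64(35), np.float64(0.108))
loose1 (array([0.4624, 0.3985, 0.0978]), np.int64(224), np.float64(0.11))
loose2 (array([0.4031, 0.325 , 0.1003]), np.int64(211), np.float64(0.11))
handle (array([ 0.6223, -0.1207,  0.0809]), np.int64(52), np.float64(0.087))
screw (array([ 0.5531, -0.0501,  0.0941]), np.int64(92), np.float64(0.1))
rack ((520.0524291992188, 294.00677490234375), (61.18610382080078, 130.1436767578125), 71.56217193603516)
ear/hole px [[0.55809074 0.01439563 0.04      ]] arm px [[0.51685862 0.0240775  0.058     ]]
```

View pics/crop1.png

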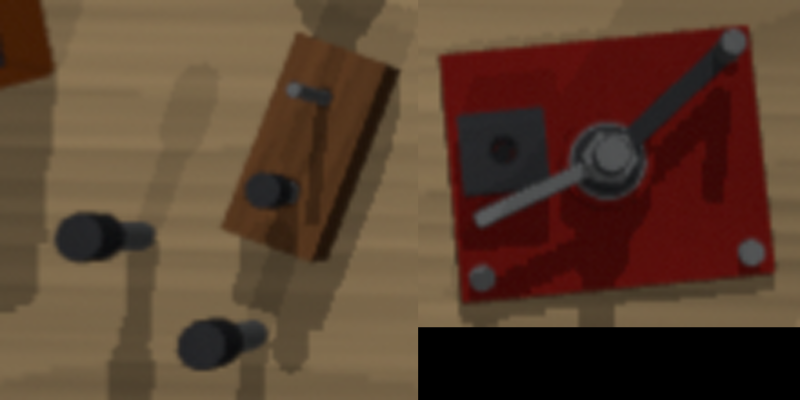

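The crop confirms the small headed pin in the rack at (270,190). The two loose pins at (88,237) and (208,343) are visibly bigger, and the punch is at (293,90). Next I fit the base and plan the grasp.

Run:
```python
from h import *
import pickle
a,b=pickle.load(open("c0.pkl","rb"))
hsv=cv2.cvtColor(a["pixels"],cv2.COLOR_RGB2HSV).astype(int)
m=(((hsv[...,0]<6)|(hsv[...,0]>174))&(hsv[...,1]>170)&(hsv[...,2]>25)).astype(np.uint8); m[:,:280]=0;m[:,410:]=0;m[:200]=0;m[320:]=0
cs,_=cv2.findContours(m,cv2.RETR_EXTERNAL,cv2.CHAIN_APPROX_NONE)
c=np.vstack([k for k in cs if cv2.contourArea(k)>50])[:,0]
w=onz(a,cv2.convexHull(c)[:,0],0.01)[:,:2]*1000
rc=cv2.minAreaRect(w.astype(np.float32));print(rc)
g=a["pixels"].astype(int).sum(2); q=g[254:270,310:327]; k=q<q.min()+25; v,u=np.nonzero(k); hp=[[310+u.mean(),254+v.mean()]]
print("hole",onz(a,hp,0.04),k.sum())
c=(418,0)
for n,z,p in(("TL",.01,(440,57)),("TR",.01,(745,27)),("BR",.01,(775,270)),("BL",.01,(462,303)),("hole",.04,(503,149)),("screw top",.096,(611,153)),("handle top",.085,(734,38)),("armtip",.058,(480,218))):
    print(n,onz(a,[[295+(p[0]-418)/3.636,220+p[1]/3.636]],z).round(4))
```

```text
((553.8545532226562, -50.2373046875), (157.9302215576172, 197.59214782714844), 6.983560562133789)
hole [[0.55882278 0.01441423 0.04      ]] 40
TL [[0.6182 0.0558 0.01  ]]
TR [[ 0.642  -0.1385  0.01  ]]
BR [[ 0.488  -0.1592  0.01  ]]
BL [[0.4624 0.0374 0.01  ]]
hole [[0.5582 0.0135 0.04  ]]
screw top [[ 0.5535 -0.0507  0.096 ]]
handle top [[ 0.6246 -0.123   0.085 ]]
armtip [[0.5147 0.0261 0.058 ]]
```

```bash
cat >> h.py <<'E'
def go(x,y,z,yaw,s=None):
    s=s or read_state(); p=np.array(s["position"]); R=Ro.from_euler("xyz",[180,0,s["ee_rot"][2]],degrees=True)
    d=R.inv().apply(np.array([x,y,z])-p)/0.3
    t=-((yaw-s["ee_rot"][2]+180)%360-180)/120
    n=max(np.linalg.norm(d)*.3/.0417,abs(t)*120/7.16)
    print("shift",d.round(4),"turn",round(t,4),"rows>=",round(n,1))
E
python3 - <<'E'
from h import *
import pickle
a,b=pickle.load(open("c0.pkl","rb"))
for n,c in(("top",a),("scene",b)):
    P=pts(c);im=c["pixels"].astype(int)
    k=(im[...,2]>im[...,0]+40)&(c["depth"]>0)&(P[...,1]<-.3)
    print(n,k.sum(),P[k].min(0).round(3),P[k].max(0).round(3))
P=pts(b); 
for z0 in(.12,.16,.2,.25,.3):
    k=(P[...,2]>z0)&(P[...,0]>.12)&(P[...,0]<.75)&(P[...,1]<-.15)&(P[...,1]>-.9)
    print(z0,k.sum(),P[k].min(0).round(2) if k.any() else "",P[k].max(0).round(2) if k.any() else "")
go(.5,-.3,.25,70)
E
```

```text
top 1072 [ 0.302 -0.702  0.024] [ 0.467 -0.568  0.124]
scene 3290 [-1.228 -1.697 -0.65 ] [ 0.426 -0.509  0.274]
0.12 7901 [ 0.12 -0.77  0.12] [ 0.75 -0.5   0.4 ]
0.16 3012 [ 0.12 -0.77  0.16] [ 0.74 -0.58  0.4 ]
0.2 2691 [ 0.12 -0.77  0.2 ] [ 0.4  -0.58  0.4 ]
0.25 2259 [ 0.12 -0.77  0.25] [ 0.4  -0.58  0.4 ]
0.3 1655 [ 0.12 -0.77  0.3 ] [ 0.22 -0.58  0.4 ]
shift [ 1.3924 -0.9759 -0.1222] turn -0.4727 rows>= 12.3
```

Call:
{"method": "move_arm", "body": {
  "motion": [
    [[0.05,-0.1,-0.05,-0.05],[0.11,-0.21,-0.12,-0.1],[0.17,-0.32,-0.18,-0.16],[0.23,-0.44,-0.22,-0.22],[0.29,-0.55,-0.25,-0.28],[0.37,-0.65,-0.28,-0.34],[0.47,-0.7,-0.28,-0.4],[0.6,-0.73,-0.28,-0.46],[0.73,-0.75,-0.28,-0.51],[0.85,-0.76,-0.28,-0.56]]
  ],
  "fingers": 0.1,
  "force": 25
}}

```text
clock: 0.93
position: [0.358, -0.3992, 0.2982]
ee_rot: [180.0, 0.0, 80.8]
force: [-0.7, -0.4, -1.1]
width: 0.0501
finger_force: 0.0
```

```bash
python3 -c "
from h import *
go(.53,-.17,.25,140);go(.4915,.303,.20,161.6)"
```

```text
shift [0.8458 0.4437 0.1607] turn -0.4933 rows>= 8.3
shift [2.3817 0.065  0.3273] turn -0.6733 rows>= 17.3
```

Call:
{"method": "move_arm", "body": {
  "motion": [
    [[0.08,0.04,0.0,-0.05],[0.18,0.1,0.0,-0.1],[0.28,0.15,0.0,-0.15],[0.38,0.2,0.02,-0.2],[0.48,0.25,0.05,-0.25],[0.58,0.3,0.08,-0.3],[0.68,0.35,0.1,-0.35],[0.78,0.38,0.12,-0.4],[0.88,0.36,0.14,-0.45],[0.98,0.34,0.16,-0.49]]
  ]
}}

```text
clock: 1.77
position: [0.506, -0.1262, 0.2493]
ee_rot: [-180.0, -0.0, 139.6]
force: [-0.1, 0.0, -0.3]
width: 0.0505
finger_force: 0.0
```

```bash
python3 -c "
from h import *
go(.4915,.303,.20,161.6);go(.52,.08,.2,161.6)"
```

```text
shift [0.9638 1.0584 0.1643] turn -0.1832 rows>= 10.4
shift [0.4098 0.5537 0.1643] turn -0.1832 rows>= 5.1
```

Call:
{"method": "move_arm", "body": {
  "motion": [
    [[0.08,0.09,0.0,-0.02],[0.17,0.19,0.02,-0.04],[0.26,0.28,0.04,-0.06],[0.35,0.38,0.06,-0.08],[0.45,0.48,0.08,-0.1],[0.54,0.58,0.1,-0.12],[0.63,0.68,0.12,-0.14],[0.73,0.79,0.14,-0.16],[0.82,0.9,0.15,-0.18],[0.9,0.99,0.16,-0.18]]
  ]
}}

```text
clock: 2.6
position: [0.4943, 0.2757, 0.2015]
ee_rot: [-180.0, -0.0, 161.1]
force: [1.0, -0.9, 0.3]
width: 0.0499
finger_force: 0.0
```

Run:
```python
from h import *
import pickle
c=cam("wrist"); pickle.dump(c,open("c1.pkl","wb")); save("w1.png",c["pixels"])
print(c["o"],c["R"].round(2).tolist())
P=pts(c); k=(P[...,2]>.082)&(P[...,2]<.1)&(np.hypot(P[...,0]-.4915,P[...,1]-.303)<.03)
print(k.sum(),P[k].mean(0),P[k].min(0),P[k].max(0))
go(.4915,.303,.2,161.6)
```

```text
[0.42177341 0.30054245 0.37279946] [[0.32, 0.91, 0.25], [0.95, -0.31, -0.09], [0.0, 0.27, -0.96]]
562 [0.49075419 0.30340671 0.08999935] [0.48103964 0.29270333 0.08228061] [0.50219083 0.31400968 0.09267882]
shift [0.0334 0.0671 0.0045] turn -0.0048 rows>= 0.5
```

View pics/w1.png

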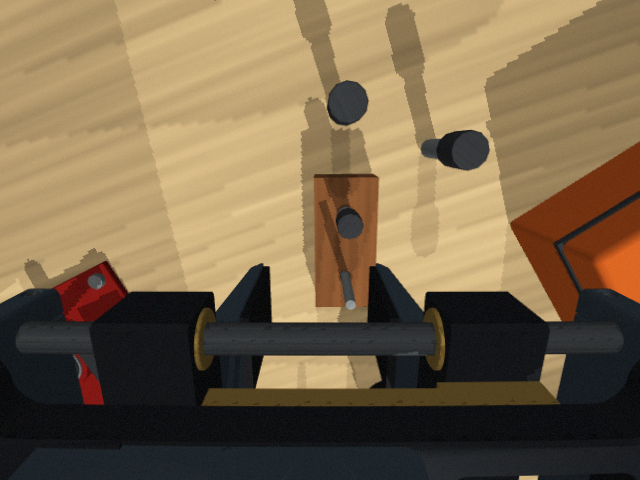

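The wrist view shows the chosen pin's head at (349,221), the punch at (350,300), and the loose larger pins at (347,103) and (463,150). The depth centre is (0.491, 0.303) with its top at 0.090, which matches the description.

```bash
python3 -c "
from h import *
go(.491,.3034,.065,161.6)"
```

```text
shift [0.0354 0.0678 0.4545] turn -0.0048 rows>= 3.3
```

Call:
{"method": "move_arm", "body": {
  "motion": [
    [[0.035,0.068,0.0,-0.004],[0.035,0.068,0.1,-0.004],[0.035,0.068,0.2,-0.004],[0.035,0.068,0.28,-0.004],[0.035,0.068,0.34,-0.004],[0.035,0.068,0.39,-0.004],[0.035,0.068,0.43,-0.004],[0.035,0.068,0.454,-0.004],[0.035,0.068,0.454,-0.004],[0.035,0.068,0.454,-0.004]]
  ]
}}

```text
clock: 3.48
position: [0.4918, 0.2963, 0.0659]
ee_rot: [-180.0, -0.0, 161.4]
force: [0.0, -0.3, -0.3]
width: 0.0502
finger_force: 0.0
```

Call:
{"method": "move_arm", "body": {
  "motion": [
    [[0,0,0,0],[0,0,0,0],[0,0,0,0],[0,0,0,0],[0,0,0,0],[0,0,0,0]]
  ],
  "fingers": -1,
  "force": 40
}}

```text
clock: 3.98
position: [0.4928, 0.2974, 0.0665]
ee_rot: [179.8, 0.1, 161.3]
force: [2.4, 8.5, -0.9]
width: 0.022
finger_force: 39.4
```

Call:
{"method": "move_arm", "body": {
  "motion": [
    [[0,0.004,0,0],[0,0.004,0,0],[0,0.004,0,0],[0,0.004,0,0]]
  ]
}}

```text
clock: 4.32
position: [0.4928, 0.2979, 0.0663]
ee_rot: [179.9, 0.1, 161.4]
force: [1.7, 4.7, 5.3]
width: 0.0219
finger_force: 39.4
```

Call:
{"method": "move_arm", "body": {
  "motion": [
    [[0,0,-0.03,0],[0,0,-0.07,0],[0,0,-0.12,0],[0,0,-0.18,0],[0,0,-0.24,0],[0,0,-0.29,0],[0,0,-0.32,0],[0,0,-0.34,0],[0,0,-0.34,0],[0,0,-0.34,0]]
  ]
}}

```text
clock: 5.15
position: [0.4917, 0.2971, 0.1672]
ee_rot: [-180.0, -0.0, 161.4]
force: [0.3, 0.2, -2.2]
width: 0.0214
finger_force: 39.0
```

```bash
python3 -c "
from h import *
s=read_state();print(s['force'],s['width'],s['finger_force'])
go(.5555,.03,.168,97)"
```

```text
[ 0.29523403  0.18026906 -2.21750472] 0.02144963262819599 39.01601850986481
shift [-0.4859 -0.7757 -0.0026] turn 0.5363 rows>= 9.0
```

Call:
{"method": "move_arm", "body": {
  "motion": [
    [[-0.03,-0.05,0,0.04],[-0.09,-0.14,0,0.1],[-0.15,-0.24,0,0.16],[-0.21,-0.34,0,0.22],[-0.27,-0.44,0,0.28],[-0.33,-0.54,0,0.34],[-0.39,-0.64,0,0.4],[-0.45,-0.73,0,0.46],[-0.49,-0.8,0,0.51],[-0.51,-0.824,0,0.536]]
  ]
}}

```text
clock: 5.98
position: [0.5578, 0.0114, 0.1666]
ee_rot: [-179.9, 0.0, 96.6]
force: [-0.2, 0.6, -1.7]
width: 0.0214
finger_force: 39.0
```

Call:
{"method": "move_arm", "body": {
  "motion": [
    [[0,0,0,0],[0,0,0,0],[0,0,0,0]]
  ]
}}

```text
clock: 6.23
position: [0.5575, 0.0148, 0.167]
ee_rot: [-179.9, -0.0, 97.2]
force: [0.2, 0.7, -1.6]
width: 0.0212
finger_force: 39.0
```

Run:
```python
from h import *
import pickle
s=read_state();print(s['position'],s['ee_rot'],s['force'],s['width'])
c=cam("wrist");a=cam("top");b=cam("scene"); pickle.dump((c,a,b),open("c2.pkl","wb"))
print(c["o"])
P=pts(c);
z=np.hstack([c["pixels"][100:480,120:520],cv2.resize(b["pixels"][190:300,250:390],(484,380),interpolation=cv2.INTER_CUBIC)])
z=cv2.resize(z,(800,344));save("w2.png",z)
```

```text
[0.55745456 0.01479971 0.16703966] [-1.79929380e+02 -1.55470867e-02  9.71696804e+01] [ 0.23585409  0.74342444 -1.64905522] 0.021230437068685624
[0.54747058 0.09037034 0.33828675]
```

View pics/w2.png

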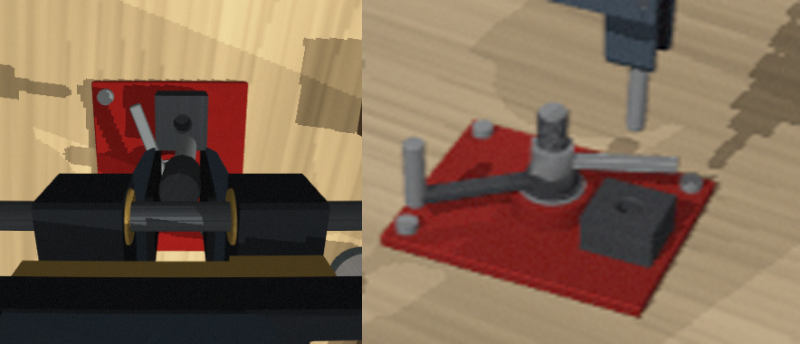

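The wrist crop shows the ear hole at (182,123), with the pin hanging beside it and its foot near (185,145). In the scene crop the pin shaft is upright, with its foot at (637,128). Now I measure both.

Run:
```python
from h import *
import pickle
c,a,b=pickle.load(open("c2.pkl","rb"))
def dark(c,u0,u1,v0,v1,t):
    g=c["pixels"].astype(int).sum(2)[v0:v1,u0:u1]; v,u=np.nonzero(g<g.min()+t); return [[u0+u.mean(),v0+v.mean()]],len(u)
for t in(20,40,60):
    p,n=dark(c,305,340,222,252,t); print("hole wrist",p,n,onz(c,p,.04))
P=pts(c)
# pin points
for n,c_ in(("wrist",c),("scene",b)):
    P=pts(c_); k=(np.hypot(P[...,0]-.5575,P[...,1]-.0148)<.02)&(P[...,2]>.105)&(P[...,2]<.16)
    q=P[k]; print(n,len(q),q.mean(0).round(4),q.min(0).round(4),q.max(0).round(4))
    for z0 in np.arange(.105,.16,.01):
        s=q[abs(q[:,2]-z0-.005)<.005]
        if len(s)>8:
            d=c_["o"][:2]-[.5575,.0148]; d/=np.linalg.norm(d); e=np.array([-d[1],d[0]])
            # across-view extent and the near face
            l=(s[:,:2]-[.5575,.0148]); print(round(z0,3),len(s),"across",(l@e).min().round(4),(l@e).max().round(4),"near",np.percentile(l@d,95).round(4),"e",e.round(2))
```

```text
hole wrist [[np.float64(320.40677966101697), np.float64(238.66101694915255)]] 59 [[0.55832257 0.01156906 0.04      ]]
hole wrist [[np.float64(321.2), np.float64(238.62962962962962)]] 135 [[0.55899893 0.01168233 0.04      ]]
hole wrist [[np.float64(321.4225941422594), np.float64(236.836820083682)]] 239 [[0.55898766 0.01329402 0.04      ]]
wrist 435 [0.56   0.0229 0.1357] [0.5527 0.0184 0.1141] [0.5673 0.0247 0.1553]
0.115 87 across -0.0104 0.0026 near 0.0091 e [-0.99 -0.13]
0.125 109 across -0.01 0.0031 near 0.0093 e [-0.99 -0.13]
0.135 124 across -0.0095 0.0036 near 0.0093 e [-0.99 -0.13]
0.145 109 across -0.0084 0.0041 near 0.0092 e [-0.99 -0.13]
scene 123 [0.5641 0.0212 0.1358] [0.5535 0.0117 0.1112] [0.5697 0.0268 0.1595]
0.115 24 across -0.0029 0.008 near 0.0125 e [-0.44  0.9 ]
0.125 27 across -0.0033 0.0095 near 0.0125 e [-0.44  0.9 ]
0.135 30 across -0.0036 0.0092 near 0.0134 e [-0.44  0.9 ]
0.145 24 across -0.0037 0.0087 near 0.012 e [-0.44  0.9 ]
0.155 11 across -0.0021 0.0084 near 0.0112 e [-0.44  0.9 ]
```

Call:
{"method": "move_arm", "body": {
  "motion": [
    [[-0.004,-0.003,0.03,0],[-0.008,-0.006,0.06,0],[-0.012,-0.01,0.1,0],[-0.012,-0.01,0.14,0],[-0.012,-0.01,0.18,0],[-0.012,-0.01,0.2,0],[-0.012,-0.01,0.21,0],[-0.012,-0.01,0.21,0],[-0.012,-0.01,0.21,0]]
  ]
}}

```text
clock: 7.13
position: [0.5557, 0.0103, 0.1048]
ee_rot: [180.0, -0.0, 97.0]
force: [0.0, -0.2, -1.1]
width: 0.0216
finger_force: 39.0
```

```bash
cat > m.py <<'E'
from h import *
s=read_state();p=s["position"];print(p,s["force"])
c=cam("wrist");b=cam("scene")
for n,c_ in(("wrist",c),("scene",b)):
    P=pts(c_); foot=p[2]-.055
    k=(np.hypot(P[...,0]-p[0],P[...,1]-p[1])<.022)&(P[...,2]>max(foot+.008,.047))&(P[...,2]<foot+.045)
    q=P[k]; d=c_["o"][:2]-p[:2]; d/=np.linalg.norm(d); e=np.array([-d[1],d[0]]); l=q[:,:2]-p[:2]
    for z0 in np.arange(.04,.16,.01):
        w=l[abs(q[:,2]-z0-.005)<.005]
        if len(w)>15:
            o=e*((w@e).min()+(w@e).max())/2+d*(np.percentile(w@d,95)-.007)
            print(n,round(z0,3),len(w),"width",np.ptp(w@e).round(4),"pin axis xy",(p[:2]+o).round(4))
z=np.hstack([cv2.resize(c["pixels"][180:300,260:380],(400,400),interpolation=cv2.INTER_CUBIC),cv2.resize(b["pixels"][210:290,300:380],(400,400),interpolation=cv2.INTER_CUBIC)])
save("w3.png",z)
E
python3 m.py
```

```text
[0.55569111 0.01030548 0.10479293] [ 0.02661052 -0.16591069 -1.14124373]
wrist 0.05 24 width 0.0122 pin axis xy [0.5597 0.0126]
wrist 0.06 107 width 0.0132 pin axis xy [0.559  0.0128]
wrist 0.07 118 width 0.0133 pin axis xy [0.5585 0.0129]
wrist 0.08 127 width 0.0127 pin axis xy [0.5578 0.0127]
wrist 0.09 18 width 0.0077 pin axis xy [0.557  0.0127]
scene 0.06 28 width 0.0133 pin axis xy [0.5604 0.0152]
scene 0.07 23 width 0.011 pin axis xy [0.5587 0.0152]
scene 0.08 22 width 0.0111 pin axis xy [0.5592 0.0149]
```

View pics/w3.png

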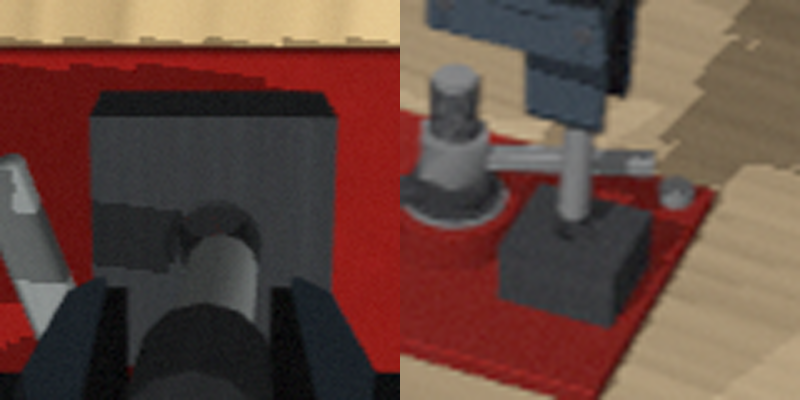

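The wrist crop shows the pin leaning slightly, with its foot at (225,245) right of the hole's centre at about (215,245). The scene crop shows the foot just above the hole. I'll work out the last correction.

Run:
```python
from h import *
c=cam("wrist");b=cam("scene");a=cam("top")
print(onz(c,[[324.5,253.5],[324.5,240.]],.04))
# ear top in each view from depth: plane z~.04 points near hole; extents along base axes -> ear centre
th=np.radians(7);ex=np.array([np.cos(th),np.sin(th)]);ey=np.array([-ex[1],ex[0]])
for n,c_ in(("w",c),("s",b)):
    P=pts(c_);k=(np.hypot(P[...,0]-.558,P[...,1]-.014)<.05)&(abs(P[...,2]-.04)<.0035)
    g=c_["pixels"].astype(int); k&=(g.max(2)-g.min(2)<25)
    q=P[k][:,:2]-[.558,.014]; print(n,len(q),"x",np.percentile(q@ex,[1,99]).round(4),"y",np.percentile(q@ey,[1,99]).round(4))
```

```text
[[0.55885928 0.01315149 0.04      ]
 [0.55763479 0.02276651 0.04      ]]
w 3481 x [-0.0246  0.0239] y [-0.0196  0.0268]
s 308 x [-0.0227  0.0269] y [-0.0482  0.0284]
```

Call:
{"method": "move_arm", "body": {
  "motion": [
    [[0.001,-0.004,0,0],[0.001,-0.004,0.01,0],[0.001,-0.004,0.02,0],[0.001,-0.004,0.03,0],[0.001,-0.004,0.04,0],[0.001,-0.004,0.05,0],[0.001,-0.004,0.06,0],[0.001,-0.004,0.06,0]]
  ]
}}

```text
clock: 8.05
position: [0.5539, 0.0104, 0.086]
ee_rot: [-179.9, -0.0, 97.0]
force: [0.2, -0.3, -1.8]
width: 0.0213
finger_force: 39.0
```

Call:
{"method": "move_arm", "body": {
  "motion": [
    [[0,0.0,0.01,0],[0,0.001,0.02,0],[0,0.002,0.03,0],[0,0.003,0.04,0],[0,0.003,0.04,0]]
  ]
}}

```text
clock: 8.47
position: [0.5549, 0.0106, 0.0741]
ee_rot: [-180.0, -0.0, 97.0]
force: [-0.3, 0.1, -1.6]
width: 0.0214
finger_force: 39.0
```

Call:
{"method": "move_arm", "body": {
  "motion": [
    [[0,0.001,0.01,0],[0,0.002,0.018,0],[0,0.003,0.025,0],[0,0.003,0.028,0],[0,0.003,0.028,0]]
  ]
}}

```text
clock: 8.88
position: [0.5566, 0.0107, 0.0665]
ee_rot: [180.0, 0.0, 97.0]
force: [0.5, -0.4, 0.7]
width: 0.0215
finger_force: 39.4
```

Call:
{"method": "move_arm", "body": {
  "motion": [
    [[0,0,0.006,0],[0,0,0.006,0],[0,0,0.006,0]]
  ]
}}

```text
clock: 9.13
position: [0.5579, 0.0107, 0.0659]
ee_rot: [179.8, 0.0, 97.0]
force: [1.3, 1.1, 13.2]
width: 0.0214
finger_force: 39.9
```

Call:
{"method": "move_arm", "body": {
  "motion": [
    [[0,0,0,0],[0,0,0,0],[0,0,0,0],[0,0,0,0]]
  ],
  "fingers": 0.1
}}

```text
clock: 9.47
position: [0.5559, 0.0106, 0.0644]
ee_rot: [-180.0, -0.0, 97.0]
force: [0.4, -0.3, -0.3]
width: 0.0447
finger_force: 0.0
```

Call:
{"method": "move_arm", "body": {
  "motion": [
    [[0,0,-0.03,0],[0,0,-0.08,0],[0,0,-0.15,0],[0,0,-0.22,0],[0,0,-0.3,0],[0,0,-0.36,0],[0,0,-0.36,0],[0,0,-0.36,0]]
  ]
}}

```text
clock: 10.13
position: [0.5566, 0.0107, 0.1737]
ee_rot: [179.9, 0.0, 97.0]
force: [0.1, -0.4, 0.3]
width: 0.0502
finger_force: 0.0
```

Run:
```python
from h import *
s=read_state();print(s["position"],s["force"],s["ee_rot"])
c=cam("wrist");b=cam("scene");a=cam("top")
for n,c_ in(("w",c),("s",b),("t",a)):
    P=pts(c_);k=(np.hypot(P[...,0]-.558,P[...,1]-.014)<.018)&(P[...,2]>.07)&(P[...,2]<.1)
    q=P[k]
    if len(q): print(n,"pin head",len(q),q.mean(0).round(4),"top z",np.percentile(q[:,2],[50,90,99]).round(4), q.min(0).round(4),q.max(0).round(4))
    k=(np.hypot(P[...,0]-.624,P[...,1]+.122)<.02)&(P[...,2]>.07)&(P[...,2]<.1); q=P[k]
    if len(q): print(n,"handle",len(q),q.mean(0).round(4),q[:,2].max())
save("w4.png",np.hstack([c["pixels"][::2,::2],cv2.resize(b["pixels"][190:300,250:390],(305,240)) ]))
```

```text
[0.55656512 0.0106554  0.17374066] [ 0.14765496 -0.43770331  0.31214947] [1.79877425e+02 1.69661525e-02 9.70426512e+01]
w pin head 774 [0.557  0.0155 0.0881] top z [0.0901 0.0911 0.0919] [0.5465 0.0029 0.07  ] [0.5685 0.0244 0.0924]
w handle 41 [ 0.6217 -0.1156  0.0724] 0.07506037764963919
s pin head 109 [0.5616 0.0169 0.0831] top z [0.0844 0.0901 0.0915] [0.5442 0.0051 0.0702] [0.5702 0.0261 0.0929]
s handle 63 [ 0.626  -0.1197  0.0789] 0.08536119304929257
t handle 47 [ 0.6225 -0.1211  0.0831] 0.08959904932090201
```

View pics/w4.png

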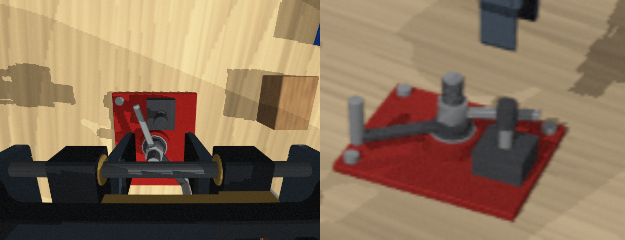

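The pin is home: the scene crop shows its head at (508,110) on the ear, and the head top measures 0.090 m as required. Next is the lever: I go behind the handle with the fingers shut, pushing along -tool y with yaw = θ+180.

```bash
cat >> h.py <<'E'
AX=np.array([.5537,-.0505])
def arc(th,gap=0.,z=.05):
    r=np.radians(th); t=np.array([np.sin(r),-np.cos(r)])
    c=AX+.1*np.array([np.cos(r),np.sin(r)])-(.0215+gap)*t
    return c[0],c[1],z,th+180
E
python3 -c "
from h import *
x=arc(-45.3,.013,.15);print(x);go(*x)"
```

```text
(np.float64(0.6485620521296686), np.float64(-0.09731283014033687), 0.15, 134.7)
shift [-0.3953  0.2641  0.0722] turn -0.3138 rows>= 5.3
```

Call:
{"method": "move_arm", "body": {
  "motion": [
    [[-0.05,0.035,0,-0.04],[-0.11,0.075,0,-0.1],[-0.18,0.12,0,-0.15],[-0.25,0.165,0.0,-0.2],[-0.31,0.21,0.02,-0.25],[-0.36,0.24,0.04,-0.29],[-0.395,0.264,0.06,-0.314],[-0.395,0.264,0.07,-0.314],[-0.395,0.264,0.07,-0.314],[-0.395,0.264,0.07,-0.314]]
  ],
  "fingers": -1,
  "force": 50
}}

```text
clock: 11.12
position: [0.6483, -0.0967, 0.1507]
ee_rot: [-179.9, -0.1, 134.6]
force: [0.2, -0.6, 0.2]
width: 0.0005
finger_force: 0.0
```

```bash
python3 -c "
from h import *
print(read_state()['width']);go(*arc(-45.3,.013,.05))"
```

```text
0.0005147796220423049
shift [-0.0021 -0.0007  0.3357] turn -0.0006 rows>= 2.4
```

Call:
{"method": "move_arm", "body": {
  "motion": [
    [[0,0,0.06,0],[0,0,0.13,0],[0,0,0.2,0],[0,0,0.26,0],[0,0,0.3,0],[0,0,0.325,0],[0,0,0.335,0],[0,0,0.335,0]]
  ]
}}

```text
clock: 11.78
position: [0.6491, -0.097, 0.051]
ee_rot: [-180.0, -0.0, 134.7]
force: [-1.1, -0.3, -0.4]
width: 0.0
finger_force: 0.0
```

```bash
cat >> h.py <<'E'
def plan(ths,gap=0.):
    s=read_state(); f=np.array(s["force"]); print("pos",s["position"].round(4) if hasattr(s["position"],"round") else s["position"],"F",f.round(1))
    for t in ths:
        print(round(t,1),end=" "); go(*arc(t,gap),s)
E
python3 -c "
from h import *
plan([-45.3,-50,-55,-60,-65])"
```

```text
pos [ 0.6491 -0.097   0.051 ] F [-1.1 -0.3 -0.4]
-45.3 shift [ 0.0006 -0.0454  0.0034] turn 0.0001 rows>= 0.3
-50 shift [-0.0041 -0.0729  0.0034] turn 0.0393 rows>= 0.7
-55 shift [-0.0067 -0.1026  0.0034] turn 0.081 rows>= 1.4
-60 shift [-0.0066 -0.1323  0.0034] turn 0.1226 rows>= 2.1
-65 shift [-0.004  -0.1619  0.0034] turn 0.1643 rows>= 2.8
```

Call:
{"method": "move_arm", "body": {
  "motion": [
    [[0,-0.02,0,0],[0,-0.045,0,0],[-0.003,-0.06,0,0.02],[-0.004,-0.073,0,0.04],[-0.006,-0.088,0,0.06],[-0.007,-0.103,0,0.081],[-0.007,-0.118,0,0.102],[-0.007,-0.132,0,0.123],[-0.006,-0.147,0,0.143],[-0.004,-0.162,0,0.164]]
  ]
}}

```text
clock: 12.62
position: [0.6154, -0.133, 0.0519]
ee_rot: [179.9, 0.0, 114.9]
force: [1.5, -0.2, -0.0]
width: 0.0006
finger_force: 0.3
```

```bash
python3 -c "
from h import *
plan([-65,-70,-75,-80,-85])
for n in('top','scene'):
    a=cam(n);P=pts(a);k=(np.hypot(P[...,0]-AX[0],P[...,1]-AX[1])>.08)&(np.hypot(P[...,0]-AX[0],P[...,1]-AX[1])<.115)&(P[...,2]>.06)&(P[...,2]<.093)&(P[...,1]<-.08)
    print(n,k.sum(),P[k].mean(0) if k.any() else '')
"
```

```text
pos [ 0.6154 -0.133   0.0519] F [ 1.5 -0.2 -0. ]
-65 shift [0.0028 0.0016 0.0064] turn -0.0008 rows>= 0.1
-70 shift [-0.0023 -0.0277  0.0064] turn 0.0408 rows>= 0.7
-75 shift [-0.0047 -0.0574  0.0064] turn 0.0825 rows>= 1.4
-80 shift [-0.0046 -0.0871  0.0064] turn 0.1242 rows>= 2.1
-85 shift [-0.0018 -0.1167  0.0064] turn 0.1658 rows>= 2.8
top 0 
scene 95 [ 0.62131152 -0.12442678  0.0690466 ]
```

Call:
{"method": "move_arm", "body": {
  "motion": [
    [[-0.001,-0.014,0.003,0.02],[-0.002,-0.028,0.003,0.041],[-0.003,-0.042,0.003,0.062],[-0.004,-0.057,0.003,0.083],[-0.005,-0.072,0.003,0.104],[-0.004,-0.087,0.003,0.124],[-0.004,-0.087,0.003,0.124]]
  ]
}}

```text
clock: 13.3
position: [0.5924, -0.145, 0.0508]
ee_rot: [179.9, 0.0, 100.1]
force: [1.7, -0.5, 1.5]
width: 0.0007
finger_force: 1.0
```

```bash
python3 -c "
from h import *
plan([-80,-85,-90,-95])
b=cam('scene'); t=cam('top'); save('s5.png',np.hstack([cv2.resize(b['pixels'][190:300,250:390],(400,314)),cv2.resize(t['pixels'][215:315,290:410],(377,314))]))
"
```

```text
pos [ 0.5924 -0.145   0.0508] F [ 1.7 -0.5  1.5]
-80 shift [-0.0008 -0.0008  0.0027] turn 0.0009 rows>= 0.0
-85 shift [-0.0058 -0.0301  0.0027] turn 0.0426 rows>= 0.7
-90 shift [-0.0081 -0.0598  0.0027] turn 0.0843 rows>= 1.4
-95 shift [-0.0079 -0.0895  0.0027] turn 0.1259 rows>= 2.1
```

View pics/s5.png

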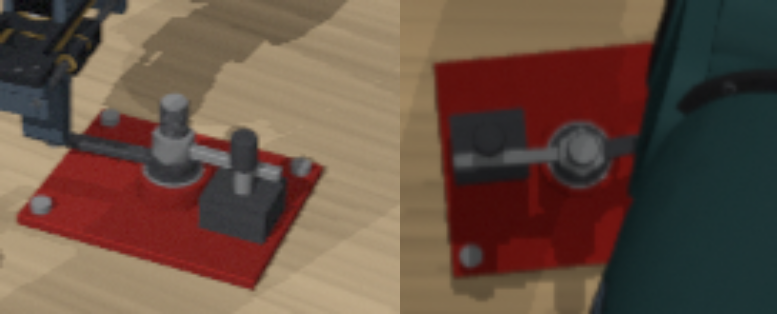

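The arm lies parallel to the base's y against the pin (top crop: arm (455,160)–(580,150), pin head at (488,140)), and the lever is swinging. I continue in small steps and watch the tangential force.

Call:
{"method": "move_arm", "body": {
  "motion": [
    [[-0.003,-0.015,0.003,0.021],[-0.006,-0.03,0.003,0.042],[-0.007,-0.045,0.003,0.063],[-0.008,-0.06,0.003,0.084],[-0.008,-0.072,0.003,0.1],[-0.008,-0.083,0.003,0.117],[-0.008,-0.083,0.003,0.117]]
  ]
}}

```text
clock: 13.98
position: [0.5684, -0.1513, 0.0495]
ee_rot: [180.0, 0.0, 86.1]
force: [1.7, -1.1, 1.7]
width: 0.0006
finger_force: 1.0
```

```bash
python3 -c "
from h import *
plan([-94,-96,-98,-100,-102])
"
```

```text
pos [ 0.5684 -0.1513  0.0495] F [ 1.7 -1.1  1.7]
-94 shift [-0.0015 -0.0005 -0.0016] turn 0.0011 rows>= 0.0
-96 shift [-0.0038 -0.0122 -0.0016] turn 0.0177 rows>= 0.3
-98 shift [-0.0057 -0.024  -0.0016] turn 0.0344 rows>= 0.6
-100 shift [-0.0071 -0.0358 -0.0016] turn 0.0511 rows>= 0.9
-102 shift [-0.0081 -0.0476 -0.0016] turn 0.0677 rows>= 1.1
```

Still about 2 N of thread friction. Next a 3° step.

Call:
{"method": "move_arm", "body": {
  "motion": [
    [[-0.002,-0.006,0,0.009],[-0.003,-0.012,0,0.018],[-0.004,-0.018,0,0.026],[-0.004,-0.018,0,0.026]]
  ]
}}

```text
clock: 14.32
position: [0.5627, -0.152, 0.0492]
ee_rot: [-180.0, 0.0, 83.0]
force: [2.4, -0.7, 1.8]
width: 0.0004
finger_force: 1.1
```

Call:
{"method": "move_arm", "body": {
  "motion": [
    [[-0.002,-0.006,0,0.009],[-0.003,-0.012,0,0.018],[-0.004,-0.018,0,0.026],[-0.004,-0.018,0,0.026]]
  ]
}}

```text
clock: 14.65
position: [0.5569, -0.1525, 0.0492]
ee_rot: [-180.0, -0.0, 79.8]
force: [2.4, 0.8, 1.3]
width: 0.0004
finger_force: 1.0
```

Call:
{"method": "move_arm", "body": {
  "motion": [
    [[-0.001,-0.006,0,0.009],[-0.002,-0.012,0,0.018],[-0.003,-0.018,0,0.026],[-0.003,-0.018,0,0.026]]
  ]
}}

```text
clock: 14.98
position: [0.5514, -0.1525, 0.0492]
ee_rot: [-180.0, -0.0, 76.7]
force: [2.3, -0.2, 0.7]
width: 0.0002
finger_force: 1.0
```

```bash
python3 -c "
from h import *
plan([-103,-104,-105,-107,-109])
"
```

```text
pos [ 0.5514 -0.1525  0.0492] F [ 2.3 -0.2  0.7]
-103 shift [-0.0004  0.0026 -0.0027] turn -0.0028 rows>= 0.0
-104 shift [-0.0017 -0.0032 -0.0027] turn 0.0056 rows>= 0.1
-105 shift [-0.0028 -0.0091 -0.0027] turn 0.0139 rows>= 0.2
-107 shift [-0.0048 -0.0208 -0.0027] turn 0.0306 rows>= 0.5
-109 shift [-0.0063 -0.0326 -0.0027] turn 0.0472 rows>= 0.8
```

Call:
{"method": "move_arm", "body": {
  "motion": [
    [[-0.002,-0.006,0,0.009],[-0.003,-0.012,0,0.018],[-0.004,-0.018,0,0.026],[-0.004,-0.018,0,0.026]]
  ]
}}

```text
clock: 15.32
position: [0.5459, -0.1524, 0.0492]
ee_rot: [-180.0, 0.0, 73.5]
force: [2.6, 0.2, 1.3]
width: 0.0008
finger_force: 0.9
```

Call:
{"method": "move_arm", "body": {
  "motion": [
    [[-0.002,-0.006,0,0.009],[-0.003,-0.012,0,0.018],[-0.004,-0.018,0,0.026],[-0.004,-0.018,0,0.026]]
  ]
}}

```text
clock: 15.65
position: [0.5404, -0.152, 0.0492]
ee_rot: [-180.0, 0.0, 70.4]
force: [1.8, -0.6, 0.3]
width: 0.0004
finger_force: 0.9
```

```bash
python3 -c "
from h import *
plan([-110,-111,-113])
"
```

```text
pos [ 0.5404 -0.152   0.0492] F [ 1.8 -0.6  0.3]
-110 shift [-0.0002 -0.0023 -0.0027] turn 0.0035 rows>= 0.1
-111 shift [-0.0013 -0.0081 -0.0027] turn 0.0119 rows>= 0.2
-113 shift [-0.0033 -0.0198 -0.0027] turn 0.0285 rows>= 0.5
```

Call:
{"method": "move_arm", "body": {
  "motion": [
    [[-0.002,-0.006,0,0.009],[-0.003,-0.012,0,0.018],[-0.004,-0.018,0,0.026],[-0.004,-0.018,0,0.026]]
  ]
}}

```text
clock: 15.98
position: [0.5349, -0.1513, 0.0492]
ee_rot: [-180.0, 0.0, 67.3]
force: [1.8, -0.1, 1.5]
width: 0.0006
finger_force: 0.9
```

Call:
{"method": "move_arm", "body": {
  "motion": [
    [[-0.002,-0.006,0,0.009],[-0.003,-0.012,0,0.018],[-0.004,-0.018,0,0.026],[-0.004,-0.018,0,0.026]]
  ]
}}

```text
clock: 16.32
position: [0.5294, -0.1503, 0.0492]
ee_rot: [-180.0, 0.0, 64.2]
force: [2.5, 0.3, -0.0]
width: 0.0004
finger_force: 0.9
```

```bash
python3 -c "
from h import *
plan([-115,-116,-118])
"
```

```text
pos [ 0.5294 -0.1503  0.0492] F [ 2.5  0.3 -0. ]
-115 shift [ 0.0025  0.0044 -0.0028] turn -0.0068 rows>= 0.1
-116 shift [ 0.0012 -0.0014 -0.0028] turn 0.0016 rows>= 0.0
-118 shift [-0.0011 -0.0131 -0.0028] turn 0.0182 rows>= 0.3
```

Call:
{"method": "move_arm", "body": {
  "motion": [
    [[-0.001,-0.006,0,0.009],[-0.002,-0.012,0,0.018],[-0.003,-0.018,0,0.026],[-0.003,-0.018,0,0.026]]
  ]
}}

```text
clock: 16.65
position: [0.5244, -0.1488, 0.0493]
ee_rot: [180.0, 0.0, 61.1]
force: [2.8, -0.2, 0.8]
width: 0.0001
finger_force: 1.5
```

Call:
{"method": "move_arm", "body": {
  "motion": [
    [[-0.001,-0.006,0,0.009],[-0.002,-0.012,0,0.018],[-0.003,-0.018,0,0.026],[-0.003,-0.018,0,0.026]]
  ]
}}

```text
clock: 16.98
position: [0.5194, -0.1471, 0.0494]
ee_rot: [180.0, -0.0, 58.0]
force: [4.0, -2.9, 1.2]
width: 0.0006
finger_force: 2.5
```

```bash
python3 -c "
from h import *
plan([-120,-122,-124])
"
```

```text
pos [ 0.5194 -0.1471  0.0494] F [ 4.  -2.9  1.2]
-120 shift [ 0.0029  0.0095 -0.0021] turn -0.0171 rows>= 0.3
-122 shift [ 0.0002 -0.0021 -0.0021] turn -0.0004 rows>= 0.0
-124 shift [-0.0021 -0.0137 -0.0021] turn 0.0163 rows>= 0.3
```

Call:
{"method": "move_arm", "body": {
  "motion": [
    [[-0.001,-0.006,0,0.009],[-0.002,-0.012,0,0.018],[-0.003,-0.018,0,0.026],[-0.003,-0.018,0,0.026]]
  ]
}}

```text
clock: 17.32
position: [0.5148, -0.1452, 0.0495]
ee_rot: [179.9, -0.0, 54.9]
force: [5.8, -4.4, 0.7]
width: 0.0003
finger_force: 3.6
```

Call:
{"method": "move_arm", "body": {
  "motion": [
    [[0,0,0,0]]
  ]
}}

```text
clock: 17.4
position: [0.5151, -0.1453, 0.0496]
ee_rot: [179.9, -0.0, 54.9]
force: [5.4, -2.9, 2.3]
width: 0.0004
finger_force: 3.6
```

```bash
python3 -c "
from h import *
plan([-124,-125,-126,-128])
"
```

```text
pos [ 0.5151 -0.1453  0.0496] F [ 5.4 -2.9  2.3]
-124 shift [ 0.0006  0.0017 -0.0014] turn -0.009 rows>= 0.2
-125 shift [-0.0007 -0.0041 -0.0014] turn -0.0007 rows>= 0.0
-126 shift [-0.0019 -0.0099 -0.0014] turn 0.0077 rows>= 0.1
-128 shift [-0.004  -0.0216 -0.0014] turn 0.0243 rows>= 0.4
```

Call:
{"method": "move_arm", "body": {
  "motion": [
    [[-0.001,-0.006,0,0.009],[-0.002,-0.012,0,0.018],[-0.003,-0.018,0,0.026],[-0.003,-0.018,0,0.026]]
  ]
}}

```text
clock: 17.73
position: [0.5104, -0.1431, 0.0497]
ee_rot: [179.9, -0.0, 51.7]
force: [7.1, -6.0, 0.8]
width: 0.0003
finger_force: 4.7
```

Call:
{"method": "move_arm", "body": {
  "motion": [
    [[0,0,0,0]]
  ]
}}

```text
clock: 17.82
position: [0.5105, -0.1431, 0.0497]
ee_rot: [179.9, -0.0, 51.8]
force: [7.3, -6.0, 0.4]
width: 0.0003
finger_force: 4.6
```

```bash
python3 -c "
from h import *
plan([-126,-127,-128])
"
```

```text
pos [ 0.5105 -0.1431  0.0497] F [ 7.3 -6.   0.4]
-126 shift [ 0.0013  0.0065 -0.0008] turn -0.0183 rows>= 0.3
-127 shift [-0.0001  0.0007 -0.0008] turn -0.01 rows>= 0.2
-128 shift [-0.0014 -0.0051 -0.0008] turn -0.0017 rows>= 0.0
```

Call:
{"method": "move_arm", "body": {
  "motion": [
    [[-0.001,-0.006,0,0.006],[-0.001,-0.01,0,0.01],[-0.001,-0.01,0,0.01],[-0.001,-0.01,0,0.01],[-0.001,-0.01,0,0.01],[-0.001,-0.01,0,0.01]]
  ]
}}

```text
clock: 18.32
position: [0.5083, -0.1418, 0.0499]
ee_rot: [179.8, -0.0, 50.6]
force: [7.9, -7.7, 2.0]
width: 0.0005
finger_force: 5.3
```

Call:
{"method": "move_arm", "body": {
  "motion": [
    [[0,0,0,0],[0,0,0,0]]
  ]
}}

```text
clock: 18.48
position: [0.5083, -0.1418, 0.0499]
ee_rot: [179.8, -0.0, 50.6]
force: [7.4, -6.9, 1.8]
width: 0.0005
finger_force: 5.3
```

The force along the push direction is about 10.7 N and was held for over 0.2 s, so the nut is jammed. Now I back off and lift.

Call:
{"method": "move_arm", "body": {
  "motion": [
    [[0,0.015,0,0],[0,0.03,0,0],[0,0.045,0,0],[0,0.06,0,0],[0,0.08,0,0],[0,0.11,0,0],[0,0.14,0,0],[0,0.16,0,0],[0,0.16,0,0],[0,0.16,0,0]]
  ]
}}

```text
clock: 19.32
position: [0.5439, -0.1716, 0.049]
ee_rot: [-180.0, 0.0, 50.6]
force: [-0.3, -0.2, 0.2]
width: 0.0002
finger_force: 0.0
```

Call:
{"method": "move_arm", "body": {
  "motion": [
    [[0,0,-0.05,0],[0,0,-0.12,0],[0,0,-0.2,0],[0,0,-0.28,0],[0,0,-0.36,0],[0,0,-0.44,0],[0,0,-0.5,0],[0,0,-0.5,0],[0,0,-0.5,0]]
  ]
}}

```text
clock: 20.07
position: [0.544, -0.1713, 0.1997]
ee_rot: [179.9, -0.0, 50.6]
force: [0.3, -0.1, 0.1]
width: 0.0003
finger_force: 0.0
```

```bash
python3 -c "
from h import *
s=read_state();print(s['position'],s['force'],np.abs(s['dq']).max())
b=cam('scene'); t=cam('top'); save('s6.png',np.hstack([cv2.resize(b['pixels'][190:300,250:390],(400,314)),cv2.resize(t['pixels'][215:315,290:410],(377,314))]))
P=pts(b)
k=(np.hypot(P[...,0]-.558,P[...,1]-.014)<.018)&(P[...,2]>.07)&(P[...,2]<.1);print('pin top',np.percentile(P[k][:,2],99),P[k].mean(0))
r=np.hypot(P[...,0]-AX[0],P[...,1]-AX[1]);k=(r>.08)&(r<.115)&(P[...,2]>.06)&(P[...,2]<.093)&(P[...,1]<-.08)
print('handle',k.sum(),P[k].mean(0))
"
```

```text
[ 0.54397721 -0.17134992  0.19967552] [ 0.31499993 -0.07543598  0.11710972] 1.7893835935761293
pin top 0.09215429534558055 [0.56716095 0.01689646 0.08343246]
handle 75 [ 0.51407145 -0.13770006  0.07496035]
```

View pics/s6.png

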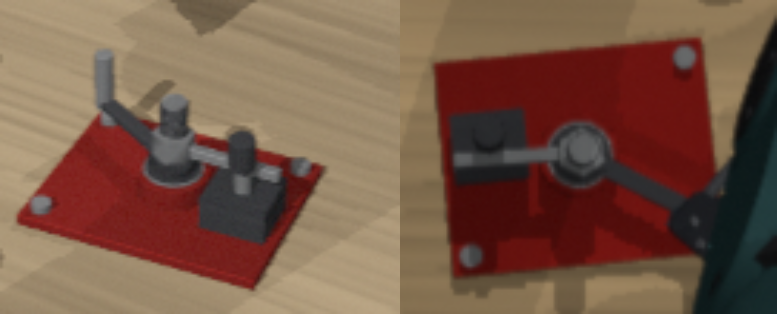

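The pin stands home in the ear, the arm lies against it parallel to the base's y, and the handle is well to the -x side (left crop: handle (103,75), pin (242,160)). The robot is clear of everything.

```bash
python3 -c "
from rig import *
print(job_done())"
```

```text
the job is handed in; nothing more can be done
None
```

The job is handed in, but no verdict came back: the pin is fully home in the ear, the arm rests on it, and the nut was jammed with about 10.7 N at the handle, then released with the robot clear.

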